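Pull-test the chuck of a surgical drill handpiece

TASK

Check that the clamped drill's chuck grips: take the blue pull gauge from the steel tray, lay it level in the two white rests of the test stand with its claw down over the brass button of the test mandrel. Then take it by its orange pull grip and draw the sprung rod straight out until the mouth of the case stands in the green band, hold it there for a good second without pulling into the red, and ease the rod gently back home, never letting it snap. Leave the gauge hooked and level in the rests for the next drill, and do not disturb the things lying around.

Things in the scene. Friction and masses are not known exactly. Their poses are not given: they have to be found in the camera images.
- gauge: Loose pull gauge, 194 mm long, 0.25 kg: blue case 110 x 34 x 34 mm, steel claw at one end, sprung rod with orange grip at the other. Origin: centre of the case's underside; x along the gauge from orange grip towards claw, z up as it lies. Case spans x -55 to +55; the gauge's axis is at z = 17 mm. Carry it by the case, gripped across its width near the origin.
- claw (a point): Middle of the claw's pocket: x = +64, z = +17 mm in the gauge. The claw is a roof (x 55 to 79, underside z = 28 mm) with a front fork of two prongs (x 73 to 79, slot 14 mm wide, open downwards). The pocket between fork and case is 18 mm long (x 55 to 73), open below and at the sides.
- grip (a point): Middle of the orange grip, on the gauge's axis, 90 mm behind the gauge's origin when the rod is home. A round barrel 24 mm across, 38 mm long along the axis, with a 32 mm flange at its outer end; 16 mm of bare rod shows between it and the case at home. Take it from above, fingers closing across the axis.
- pull_rod (a joint): How far the rod is drawn out of the case, along the gauge's -x, in m: 0 home, stop at 0.045. A spring draws it home: 2.1 N plus 0.35 N per mm (11.5 N at 27 mm). What comes out of the case is white with thin black rings for 22 mm, then green to 32 mm, then red: the case's mouth stands in the green band at 22 to 32 mm.
- stand: Fixed test stand; base plate 345 x 110 x 10 mm (x -122 to +223). Origin: on the table under the pull axis; x along that axis from the gauge rests towards the clamped black drill (clamps x 106 to 194, 83 mm high); axis at z = 57 mm. Two white U rests for the case, 16 mm long, at x = -4 and -86: floor z = 40, 40 mm wide inside, flared cheek tips z = 59; the space between them is free for fingers.
- button (a point): Centre of the brass button: x = +20, z = 57 mm in the stand, on the pull axis. Button 24 mm across, 8 mm thick along the axis. It goes into the claw's pocket from below; the gauge's x then points as the stand's x. With the button in mid pocket the gauge can slide about 5 mm either way before the claw pulls on it.
- tray: Fixed shallow steel tray 250 x 140 mm, floor 3 mm thick, rim 14 mm high, in which the gauge lies at the start, about along the tray's x. Origin: centre of its underside.
- bowl: Bystander: loose steel bowl, 92 mm across, 40 mm high. Origin: centre of its underside.
- screwdriver: Bystander: loose screwdriver 190 mm long, lying. Origin near its middle.
- bone_cap: Bystander: loose cream practice skull cap, a dome 96 mm across and 44 mm high. Origin: centre of its underside.
- mandrel: Steel test mandrel gripped by the drill's chuck, with the brass button on its end; fixed. Its neck, 8 mm across and free for 32 mm behind (+x of) the button, goes into the fork's slot. Origin and axes as the stand's.
Things that resemble listed ones, but are neither listed nor needed, are in the scene too. Leave any brown or purple look-alike of the gauge alone.

How it is judged:
By the outcome, as a careful person would: the job done as asked, in the order asked, and still so for the second after the job is handed in, with the robot touching nothing.
It also fails if it takes over 48 s, if anything falls off the work surface, if the arm or the gripper's body presses on something with over 40 N, if the wrist force passes 120 N, or if a joint passes its speed limit or range.

ROBOT

A 6-joint arm with a two-finger parallel gripper is mounted at the origin on the work surface. World frame = base frame: x ahead of the robot, y to its left, z up, the work surface at z = 0. Lengths are in m, angles in rad, forces in N, time in s.
With the tool pointing down it reaches from about 0.375 to 0.9 m from the base axis. Payload 3.1 kg.
Tool frame: the origin (TCP) lies midway between the tips of the shut fingers; the grasp point (between the pads) lies 19 mm behind it (manip.pinch_z is the distance from the TCP to the grasp point, in m); z points along the fingers, y is the line along which they close (so a half turn about z gives the same grasp; the last joint's range is limited). The gripper opens to 85 mm and grips with 20 to 120 N. Pads are 22 mm wide; open, the fingers measure 114 mm over their backs; the gripper's body (76 mm by 85 mm) begins 54 mm behind the grasp point. The pads swing forward as they close: fully open they stand 13 mm farther back than shut.
Start: joints at [0.97, 0.527, 1.433, -0, 1.181, -0.178], TCP at [0.256, 0.57, 0.231] pointing down, gripper open.
Joint ranges: [-3.08, 3.08], [-0.75, 2.2], [0.22, 2.44], [-1.43, 4.57], [0, 2.65], [-2.85, 2.85]. Speed limits (rad/s): [2.79, 2.79, 3.14, 3.14, 3.14, 3.14].

INTERFACE

Orientations are given as a unit quaternion [x, y, z, w].
In Python, from station import manip, viewer, ticket gives the robot as it stands.
- The arm moves only by the shell command python3 -m creep 'ROWS' [FORCE]. ROWS is JSON, a list of rows, each an object with "slide": the shift along the tool's x, y, z in cm, a list of three; "angular": the turn, a rotation vector about the tool's x, y, z in rad, a list of three; "claw": the opening, from -1 (shut) to 1 (fully open). A call has 1 to 10 rows; each row shifts and turns the commanded pose from where the row before left it, along the tool's axes as they then stand; what a row does not reach is not made up. A row lasts 1/12 s, in which the tool goes at most 41.7 mm and 7.16 degrees, less where a joint would pass 70% of its speed; a pose out of reach is approached as far as the arm can. A call with a gripper value outside its range is refused whole. The fingers move at their own pace and stop on an object; FORCE is the grip in N (left out, the last holds). Time passes only in rows, so rows that do not move let the fingers close. It gives the time, the measured TCP pose, the force, the opening and the grip force at its end, in the units of the state.
- manip.sense(): the state, without advancing time (a new reading comes with each control period).
- viewer.snapshot(name): name is "scene" or "top" or "wrist"; returns the picture (420x560x3 uint8, blue, green, red); there is no depth.
- viewer.calibration(name): a dict with "fov_y" (degrees; the focal length in pixels is half the picture's height over the tangent of half this angle, whatever the lens; pixels are square), "cx", "cy" (the principal point, pixels), "T" (4x4, takes a point from camera to world coordinates); the wrist camera has in their place "tool_from_camera" (4x4, takes a point from camera to tool coordinates, whose origin is the TCP and whose axes are the flange's). Camera axes: x right, y up, looking along -z (the intrinsics and any distortion apply to the point x, -y, -z); pixel columns grow to the right and rows downward; lengths in m; the calibration is good to about 2 mm. The wrist camera is an equidistant fisheye: a pixel r from the principal point sees the ray r / f radians off the axis. A picture is of the moment at which its call begins: read the wrist's pose just before it. calibration takes no time and is no camera call.
- ticket.sign_off(): hands the job in; it is judged then, once.
The state is a dict: "t": time; "q": joint angles; "qd": joint speeds; "tau": joint torques, N m; "tcp_pos": TCP position; "tool_rot": TCP orientation; "force": force on the tool from outside, world axes, zero at the start; "ft_torque": the same for the moment, N m; "finger_gap": opening from 0.0 (shut) to 1.0 (fully open); "gripper_force": force on a finger pad.
Only numpy, scipy, OpenCV 4.12 (cv2) and the standard library are available. Lean on these libraries where they do the work, as an engineer would, in place of code of your own. Each camera call takes 0.05 s, during which the arm holds its last target. There are 200 camera calls.

## Working session

There is one attempt and no reset: what is moved stays moved. The work goes in short steps, Python scripts to look and compute and a shell command to move; the robot and the scene stay as the last step left them, time stands still between calls to the robot, and variables do not carry over. Pictures are saved under pics/ and viewed, at most 10 in all, crops included, and the job is handed in when it is done.

```bash
mkdir -p pics; ls
cat > h.py <<'E'
import numpy as np,cv2
from station import manip,viewer,ticket
def ray(name,px):
    c=viewer.calibration(name);f=210/np.tan(np.radians(c["fov_y"]/2))
    T=np.array(c["T"]);out=[]
    for u,v in px:
        d=T[:3,:3]@np.array([(u-c["cx"])/f,-(v-c["cy"])/f,-1]);out.append((T[:3,3],d))
    return out
def atz(name,u,v,z):
    o,d=ray(name,[(u,v)])[0];return o+d*(z-o[2])/d[2]
E
python3 - <<'E'
from h import *
for n in("scene","top"):
    cv2.imwrite(f"pics/{n}0.png",viewer.snapshot(n)); print(viewer.calibration(n))
print(manip.sense(),manip.pinch_z)
E
```

```text
pics
{'fov_y': 42.89086534125643, 'cx': 280.99096683990115, 'cy': 200.7964723742603, 'T': array([[-0.60832645, -0.58537726,  0.53597797,  1.20521455],
       [ 0.79368485, -0.44712404,  0.4124857 ,  0.5522607 ],
       [-0.00181112,  0.67632356,  0.73660245,  1.15626583],
       [ 0.        ,  0.        ,  0.        ,  1.        ]])}
{'fov_y': 57.67068492809032, 'cx': 272.86606321228646, 'cy': 206.17468290886725, 'T': array([[-2.00368802e-02,  9.96960732e-01, -7.52849457e-02,
         3.34467164e-01],
       [-9.99799241e-01, -1.99790141e-02,  1.52175242e-03,
        -8.35276257e-02],
       [ 1.30084135e-05,  7.53003227e-02,  9.97160900e-01,
         1.27018924e+00],
       [ 0.00000000e+00,  0.00000000e+00,  0.00000000e+00,
         1.00000000e+00]])}
{'t': 0.1, 'q': array([ 9.69495266e-01,  5.28392316e-01,  1.43374454e+00, -9.54687646e-06,
        1.18140799e+00, -1.78490468e-01]), 'qd': array([ 3.00720313e-04, -3.41233585e-03, -4.03038368e-03, -6.09905899e-04,
       -7.50833490e-05,  9.48333450e-04]), 'tau': array([-1.46494945e-04, -4.43303204e+01, -1.78585052e+01, -2.01376315e-04,
        3.88952132e-03, -8.65719016e-06]), 'tcp_pos': array([0.25606111, 0.56944748, 0.23042916]), 'tool_rot': array([ 2.09832241e-01,  9.77736916e-01, -9.04514362e-04, -3.66922348e-04]), 'force': array([-0.13880658,  0.95994102,  0.47109548]), 'ft_torque': array([ 0.00746692,  0.00036777, -0.0105898 ]), 'gripper_force': 0.0, 'finger_gap': 0.996382598574296} 0.0187
```

View pics/scene0.png

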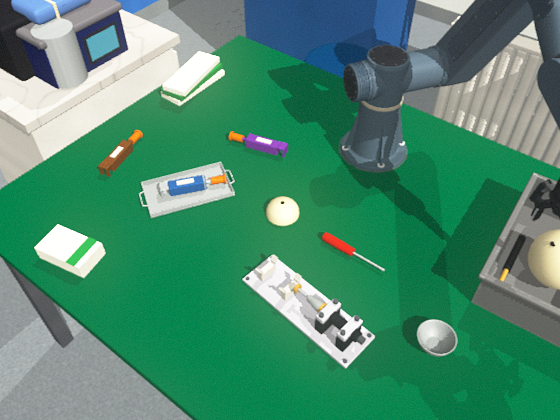

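View pics/top0.png

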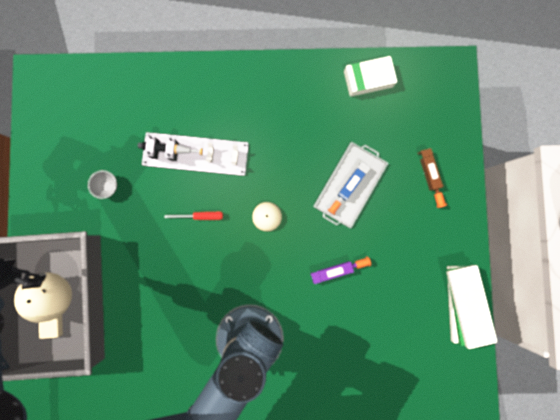

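The top view shows three possible gauges: blue in the steel tray at (350,185), brown at (433,178) and purple at (342,271). The description calls for the blue one in the tray. The stand is at about (195,153), with its rests towards the right and the drill on the left. The bowl is at (102,185), the screwdriver at (195,216) and the cap at (267,217). I'll check the choice in one close crop.

Run:
```python
from h import *
im=cv2.imread("pics/top0.png")
a=cv2.resize(im[130:240,300:400],None,fx=4,fy=4,interpolation=cv2.INTER_CUBIC)
b=cv2.resize(im[120:187,130:260],None,fx=4,fy=4,interpolation=cv2.INTER_CUBIC)
b=cv2.copyMakeBorder(b,0,a.shape[0]-b.shape[0],0,0,cv2.BORDER_CONSTANT)
c=np.hstack([a,b]);print(c.shape);cv2.imwrite("pics/crop.png",c[:, :920])
```

```text
(440, 920, 3)
```

Run:
```python
from h import *
im=cv2.imread("pics/crop.png");cv2.imwrite("pics/crop1.png",cv2.resize(im,(800,int(im.shape[0]*800/im.shape[1]))))
im=cv2.imread("pics/top0.png");hsv=cv2.cvtColor(im,cv2.COLOR_BGR2HSV)
def cen(m,x0,y0,x1,y1):
    ys,xs=np.nonzero(m[y0:y1,x0:x1]);return xs.mean()+x0,ys.mean()+y0,len(xs)
blue=cv2.inRange(hsv,(95,120,60),(125,255,255));org=cv2.inRange(hsv,(5,130,100),(20,255,255))
for n,m,b,z in(("case",blue,(310,140,390,230),.037),("grip",org,(310,140,390,230),.03),("btn",org,(140,130,250,180),.069)):
    u,v,k=cen(m,*b);print(n,u,v,k,atz("top",u,v,z).round(4))
for n,p,z in (("st_corners",[(146,132),(250,143),(246,175),(142,164)],.01),("bowl",[(102,185)],.04),("cap",[(267,217)],.03)):
    for q in p:print(n,atz("top",*q,z).round(3))
```

```text
case 351.6 182.93 100 [ 0.4983 -0.3433  0.037 ]
grip 334.3026315789474 207.03947368421052 76 [ 0.4213 -0.2856  0.03  ]
btn 201.0 152.0 1 [0.6032 0.1405 0.069 ]
st_corners [0.688 0.336 0.01 ]
st_corners [ 0.644 -0.013  0.01 ]
st_corners [0.536 0.002 0.01 ]
st_corners [0.58  0.349 0.01 ]
bowl [0.507 0.468 0.04 ]
cap [ 0.393 -0.066  0.03 ]
```

View pics/crop1.png

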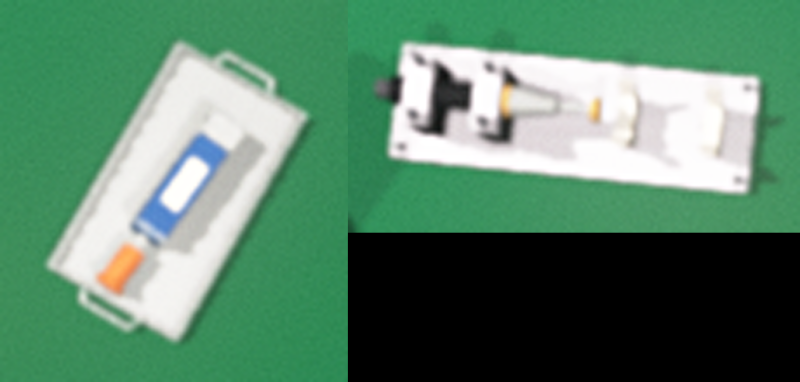

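The crop confirms the blue gauge in the tray, with its case at about (352,184) and the claw up and to the right. The measured points fit: the grip to case distance is 96 mm against 90 mm, and the stand is 351 mm long against 345 mm. Next I move over the stand with the tool x about along the stand's x and look with the wrist camera.

```bash
python3 -m creep '[{"slide":[-3.4,-1.9,0],"angular":[0,0,0],"claw":1},{"slide":[-3.4,-1.9,0],"angular":[0,0,0],"claw":1},{"slide":[-3.4,-1.9,0],"angular":[0,0,0],"claw":1},{"slide":[-3.4,-1.9,0],"angular":[0,0,0],"claw":1},{"slide":[-3.4,-1.9,0],"angular":[0,0,0],"claw":1},{"slide":[-3.4,-1.9,0],"angular":[0,0,0],"claw":1},{"slide":[-3.4,-1.9,0],"angular":[0,0,0],"claw":1}]' | tail -5
python3 -m creep '[{"slide":[-3.4,-1.9,0],"angular":[0,0,0],"claw":1},{"slide":[-3.4,-1.9,0],"angular":[0,0,0],"claw":1},{"slide":[-3.4,-1.9,0],"angular":[0,0,0],"claw":1},{"slide":[-3.4,-1.9,0],"angular":[0,0,0],"claw":1},{"slide":[-3.4,-1.9,0],"angular":[0,0,0],"claw":1},{"slide":[-3.4,-1.9,0],"angular":[0,0,0],"claw":1},{"slide":[-3.4,-1.9,0],"angular":[0,0,0],"claw":1},{"slide":[-3.4,-1.9,0],"angular":[0,0,0],"claw":1}]' | tail -5
python3 -m creep '[{"slide":[0,0,0],"angular":[0,0,0.12],"claw":1},{"slide":[0,0,0],"angular":[0,0,0.12],"claw":1},{"slide":[0,0,0],"angular":[0,0,0.12],"claw":1},{"slide":[0,0,0],"angular":[0,0,0.12],"claw":1},{"slide":[0,0,0],"angular":[0,0,0.12],"claw":1},{"slide":[0,0,0],"angular":[0,0,0.12],"claw":1},{"slide":[0,0,0],"angular":[0,0,0.12],"claw":1},{"slide":[0,0,0],"angular":[0,0,0.12],"claw":1},{"slide":[0,0,0],"angular":[0,0,0.12],"claw":1},{"slide":[0,0,0],"angular":[0,0,0.12],"claw":1}]' | tail -5
python3 -m creep '[{"slide":[0,0,0],"angular":[0,0,0.08],"claw":1},{"slide":[0,0,0],"angular":[0,0,0],"claw":1},{"slide":[0,0,0],"angular":[0,0,0],"claw":1}]'
python3 - <<'E'
from h import *
s=manip.sense();c=viewer.calibration("wrist");print(c);im=viewer.snapshot("wrist");cv2.imwrite("pics/w1.png",im)
np.savez("w1.npz",p=s["tcp_pos"],q=s["tool_rot"]);print(s["t"],s["tcp_pos"],s["tool_rot"],s["q"])
E
```

```text
tcp_pos: [0.4194, 0.3493, 0.231]
tool_rot: [0.21, 0.978, -0.0, -0.0]
force: [0.3, -0.1, -0.4]
finger_gap: 1.003
gripper_force: 0.0
tcp_pos: [0.6051, 0.099, 0.2309]
tool_rot: [0.21, 0.978, -0.0, -0.001]
force: [0.5, 0.4, 0.4]
finger_gap: 1.0
gripper_force: 0.0
tcp_pos: [0.6041, 0.1008, 0.2307]
tool_rot: [0.727, 0.686, -0.0, -0.0]
force: [-0.2, 0.8, -0.2]
finger_gap: 0.999
gripper_force: 0.0
t: 2.43
tcp_pos: [0.6043, 0.1008, 0.2309]
tool_rot: [0.751, 0.66, -0.0, -0.0]
force: [-0.0, -0.5, -0.8]
finger_gap: 1.001
gripper_force: 0.0
{'fov_y': 65.70646984690485, 'cx': 279.4082869820795, 'cy': 211.68936706590586, 'tool_from_camera': array([[-3.70886870e-04,  9.59737288e-01,  2.80898913e-01,
         7.18683606e-02],
       [ 9.99999214e-01,  6.92413744e-04, -1.04538927e-03,
         8.66774162e-04],
       [-1.19779733e-03,  2.80898305e-01, -9.59736791e-01,
        -1.43331189e-01],
       [ 0.00000000e+00,  0.00000000e+00,  0.00000000e+00,
         1.00000000e+00]])}
2.4333 [0.60428828 0.10080038 0.23091911] [ 7.51476643e-01  6.59759555e-01 -3.22474239e-04 -2.82728990e-04] [-1.68959369e-02  5.11469474e-01  1.46472581e+00 -1.63973833e-05
  1.16625497e+00  1.12909183e-01]
```

View pics/w1.png

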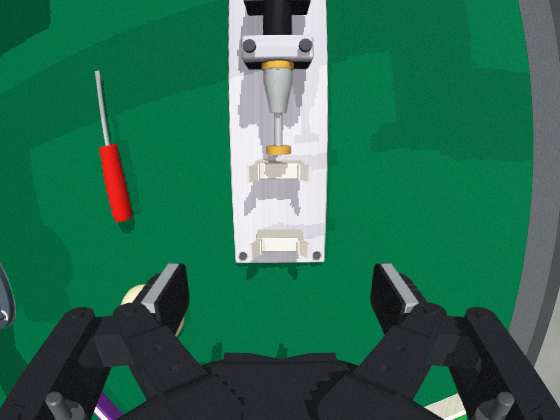

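The wrist view shows the stand straight ahead. The brass button is at (278,150), the front rest at (278,172) and the rear rest at (279,244). The plate's near corners are (235,262) and (325,262).

```bash
cat >> h.py <<'E'
from scipy.spatial.transform import Rotation as R
def wz(u,v,z,f,cal=viewer.calibration("wrist")):
    d=np.load(f);T=np.eye(4);T[:3,:3]=R.from_quat(d["q"]).as_matrix();T[:3,3]=d["p"];T=T@cal["tool_from_camera"]
    F=210/np.tan(np.radians(cal["fov_y"]/2));x,y=u-cal["cx"],v-cal["cy"];r=np.hypot(x,y);t=r/F
    c=np.array([np.sin(t)*x/r,-np.sin(t)*y/r,-np.cos(t)]);w=T[:3,:3]@c
    return T[:3,3]+w*(z-T[2,3])/w[2]
E
python3 - <<'E'
from h import *
g=lambda u,v,z:wz(u,v,z,"w1.npz")
im=cv2.imread("pics/w1.png").astype(int)
# plate edges: green->white transitions per row
L,Rr=[],[]
for v in range(100,256,4):
    row=im[v];w=(row[:,2]>110)&(row[:,0]>110)
    xs=np.nonzero(w[215:345])[0]+215
    if len(xs): L.append(g(xs[0]-.5,v,.01));Rr.append(g(xs[-1]+.5,v,.01))
for E in(L,Rr):
    E=np.array(E)[:,:2];d=cv2.fitLine(E.astype(np.float32),cv2.DIST_HUBER,0,.01,.01).ravel();print(np.degrees(np.arctan2(d[1],d[0]))%180,d[2:])
for n,u,v,z in(("c1",235,262.5,.01),("c2",325,262.5,.01),("btn top",278.5,147.5,.069),("rest f L",257,160,.059)):print(n,g(u,v,z).round(4))
hsv=cv2.cvtColor(im.astype(np.uint8),cv2.COLOR_BGR2HSV);m=cv2.inRange(hsv[140:162,255:300],(12,130,90),(30,255,255));ys,xs=np.nonzero(m);print("brass",xs.min()+255,xs.max()+255,ys.min()+140,ys.max()+140,xs.mean()+255)
E
```

```text
83.06471 [0.55079836 0.11432674]
83.09298 [0.6598405 0.1000113]
c1 [0.5376 0.0082 0.01  ]
c2 [ 0.6485 -0.0064  0.01  ]
btn top [0.6104 0.1455 0.069 ]
rest f L [0.5879 0.1353 0.059 ]
brass 267 289 145 154 277.8238341968912
```

Run:
```python
from h import *
im=cv2.imread("pics/w1.png");cv2.imwrite("pics/w1c.png",cv2.resize(im[90:270,220:340],None,fx=4.5,fy=3.3,interpolation=cv2.INTER_CUBIC)[:599])
```

```text
(no output)
```

View pics/w1c.png

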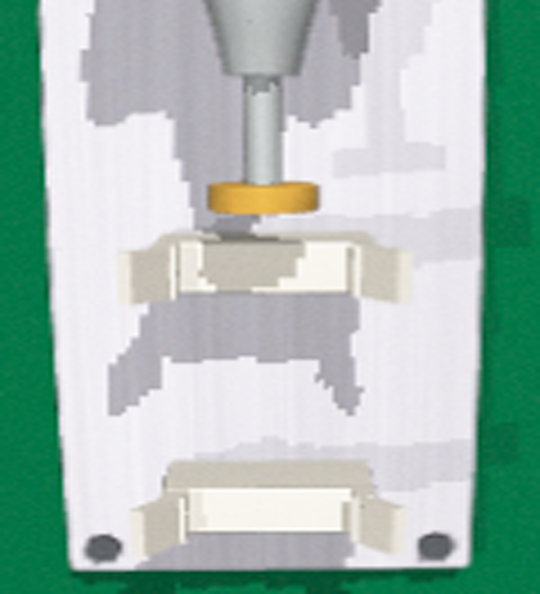

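Stand measured: yaw is 83.1°, plate width 112 mm against 110 mm, and the origin is about (0.608,0.123). Now I go above the gauge and look from there.

```bash
python3 -m creep '[{"slide":[-3.8,-0.4,0],"angular":[0,0,0],"claw":1},{"slide":[-3.8,-0.4,0],"angular":[0,0,0],"claw":1},{"slide":[-3.8,-0.4,0],"angular":[0,0,0],"claw":1},{"slide":[-3.8,-0.4,0],"angular":[0,0,0],"claw":1},{"slide":[-3.8,-0.4,0],"angular":[0,0,0],"claw":1},{"slide":[-3.8,-0.4,0],"angular":[0,0,0],"claw":1}]' | tail -5
python3 -m creep '[{"slide":[-3.8,-0.4,0],"angular":[0,0,0],"claw":1},{"slide":[-3.8,-0.4,0],"angular":[0,0,0],"claw":1},{"slide":[-3.8,-0.4,0],"angular":[0,0,0],"claw":1},{"slide":[-3.8,-0.4,0],"angular":[0,0,0],"claw":1},{"slide":[-3.8,-0.4,0],"angular":[0,0,0],"claw":1},{"slide":[-3.8,-0.4,0],"angular":[0,0,0],"claw":1}]' | tail -5
python3 -m creep '[{"slide":[0,0,0],"angular":[0,0,0.123],"claw":1},{"slide":[0,0,0],"angular":[0,0,0.123],"claw":1},{"slide":[0,0,0],"angular":[0,0,0.123],"claw":1},{"slide":[0,0,0],"angular":[0,0,0.123],"claw":1},{"slide":[0,0,0],"angular":[0,0,0.123],"claw":1},{"slide":[0,0,0],"angular":[0,0,0.123],"claw":1},{"slide":[0,0,0],"angular":[0,0,0.123],"claw":1},{"slide":[0,0,0],"angular":[0,0,0.123],"claw":1},{"slide":[0,0,0],"angular":[0,0,0.123],"claw":1}]' | tail -5
python3 -m creep '[{"slide":[0,0,0],"angular":[0,0,0.123],"claw":1},{"slide":[0,0,0],"angular":[0,0,0.123],"claw":1},{"slide":[0,0,0],"angular":[0,0,0.123],"claw":1},{"slide":[0,0,0],"angular":[0,0,0.123],"claw":1},{"slide":[0,0,0],"angular":[0,0,0.123],"claw":1},{"slide":[0,0,0],"angular":[0,0,0.123],"claw":1},{"slide":[0,0,0],"angular":[0,0,0.123],"claw":1},{"slide":[0,0,0],"angular":[0,0,0.123],"claw":1},{"slide":[0,0,0],"angular":[0,0,0],"claw":1},{"slide":[0,0,0],"angular":[0,0,0],"claw":1}]'
python3 - <<'E'
from h import *
s=manip.sense();im=viewer.snapshot("wrist");cv2.imwrite("pics/w2.png",im)
np.savez("w2.npz",p=s["tcp_pos"],q=s["tool_rot"]);print(s["t"],s["tcp_pos"],s["tool_rot"],s["q"])
E
```

```text
tcp_pos: [0.5501, -0.1236, 0.2314]
tool_rot: [0.752, 0.66, 0.0, 0.0]
force: [1.4, 0.2, -0.2]
finger_gap: 1.0
gripper_force: 0.0
tcp_pos: [0.4961, -0.3466, 0.2313]
tool_rot: [0.752, 0.66, 0.0, -0.0]
force: [0.1, -0.2, -0.1]
finger_gap: 1.004
gripper_force: 0.0
tcp_pos: [0.4969, -0.3449, 0.2312]
tool_rot: [0.987, 0.163, -0.0, -0.0]
force: [-1.0, 0.4, -0.1]
finger_gap: 1.003
gripper_force: 0.0
t: 5.07
tcp_pos: [0.4969, -0.3449, 0.2312]
tool_rot: [0.948, -0.318, -0.0, -0.0]
force: [0.1, 0.0, -0.2]
finger_gap: 0.995
gripper_force: 0.0
5.0667 [ 0.49692593 -0.34487583  0.23123999] [ 9.47961989e-01 -3.18383512e-01 -7.50094411e-05 -1.56865922e-05] [-7.91235194e-01  5.00326195e-01  1.48496553e+00 -4.32142219e-05
  1.15644900e+00  1.42762608e+00]
```

View pics/w2.png

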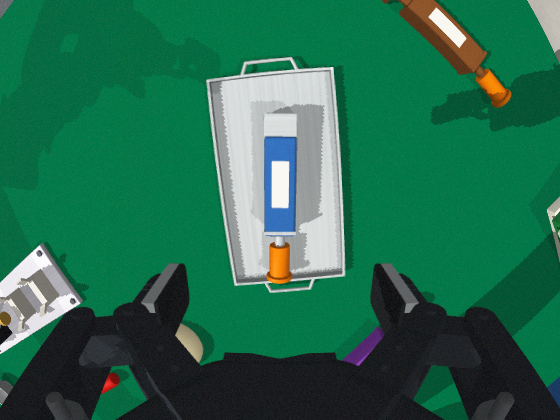

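The wrist view shows the blue gauge upright in the picture: case rows 137–237, columns 264–297, claw on top, grip at (280,262). The brown look-alike is at (445,35) and a bit of the purple one at (365,345).

Run:
```python
from h import *
im=cv2.imread("pics/w2.png");hsv=cv2.cvtColor(im,cv2.COLOR_BGR2HSV)
m=cv2.inRange(hsv,(100,120,60),(125,255,255));m[:, :240]=0;m[:,320:]=0;m[:120]=0;m[250:]=0
m=cv2.morphologyEx(m,cv2.MORPH_CLOSE,np.ones((25,25)))
P=[];
for v in range(142,233,5):
    xs=np.nonzero(m[v])[0];P.append(wz((xs[0]+xs[-1])/2,v,.037,"w2.npz"))
P=np.array(P)[:,:2].astype(np.float32);d=cv2.fitLine(P,cv2.DIST_HUBER,0,.01,.01).ravel()
ys=np.nonzero(m[:,280])[0];print("rows",ys[0],ys[-1],"yaw",np.degrees(np.arctan2(-d[1],-d[0])),np.degrees(np.arctan2(d[1],d[0])))
a=wz(280.5,ys[0]-.5,.037,"w2.npz");b=wz(280.5,ys[-1]+.5,.037,"w2.npz");print(a,b,np.linalg.norm(a-b),(a+b)/2)
xs=np.nonzero(m[190])[0];e=wz(xs[0]-.5,190,.037,"w2.npz");f=wz(xs[-1]+.5,190,.037,"w2.npz");print("width",np.linalg.norm(e-f))
g=wz(280,262,.032,"w2.npz");print("grip",g,np.linalg.norm((g-(a+b)/2)[:2]))
s=manip.sense();M=R.from_quat(s["tool_rot"]).as_matrix();c=(a+b)/2;c[2]=.02
print("delta to grasp ctr (tool cm)",100*M.T@(c-s["tcp_pos"]),"tool x yaw",np.degrees(np.arctan2(M[1,0],M[0,0])))
```

```text
Traceback (most recent call last):
IndexError: index 0 is out of bounds for axis 0 with size 0
```

Run:
```python
from h import *
im=cv2.imread("pics/w2.png");hsv=cv2.cvtColor(im,cv2.COLOR_BGR2HSV)
print(hsv[145,280],hsv[225,280])
m=((im[:,:,0].astype(int)-im[:,:,2]>40)*255).astype(np.uint8);m[:, :240]=0;m[:,320:]=0;m[:120]=0;m[250:]=0
P=[];W=[]
for v in range(142,230,5):
    xs=np.nonzero(m[v])[0];P.append(wz((xs[0]+xs[-1])/2,v,.037,"w2.npz"));W.append(xs[-1]-xs[0]+1)
P=np.array(P)[:,:2].astype(np.float32);d=cv2.fitLine(P,cv2.DIST_HUBER,0,.01,.01).ravel()
ys=np.nonzero(m[:,275])[0];print("rows",ys[0],ys[-1],W,"yaw",np.degrees(np.arctan2(-d[1],-d[0])),np.degrees(np.arctan2(d[1],d[0])))
a=wz(280.5,ys[0]-.5,.037,"w2.npz");b=wz(280.5,ys[-1]+.5,.037,"w2.npz");print(a,b,np.linalg.norm(a-b),(a+b)/2)
g=wz(280,262,.032,"w2.npz");print("grip",g,np.linalg.norm((g-(a+b)/2)[:2]))
s=manip.sense();M=R.from_quat(s["tool_rot"]).as_matrix();c=(a+b)/2;c[2]=.02
print("delta to grasp ctr (tool cm)",100*M.T@(c-s["tcp_pos"]),"tool x yaw",np.degrees(np.arctan2(M[1,0],M[0,0])))
```

```text
[107 184 193] [107 184 186]
rows 137 235 [np.int64(33), np.int64(33), np.int64(32), np.int64(32), np.int64(32), np.int64(32), np.int64(32), np.int64(32), np.int64(32), np.int64(32), np.int64(32), np.int64(32), np.int64(32), np.int64(32), np.int64(31), np.int64(31), np.int64(31), np.int64(31)] yaw 142.2775 -37.722496
[ 0.54005807 -0.37764107  0.037     ] [ 0.45382344 -0.312405    0.037     ] 0.10813026634781658 [ 0.49694075 -0.34502304  0.037     ]
grip [ 0.4264624  -0.29101515  0.032     ] 0.08879217923940641
delta to grasp ctr (tool cm) [1.54345289e-02 1.14782819e-02 2.11235578e+01] tool x yaw -37.156640563359346
```

The tool is already over the gauge to within 1 mm. The case measures 108 mm against 110 mm and the grip sits at 89 mm against 90 mm. Descending with the fingers part shut to keep clear of the rim, then gripping.

```bash
python3 -m creep '[{"slide":[0,0,3.5],"angular":[0,0,0.01],"claw":0.2},{"slide":[0,0,3.5],"angular":[0,0,0],"claw":0.2},{"slide":[0,0,3.5],"angular":[0,0,0],"claw":0.2},{"slide":[0,0,3.5],"angular":[0,0,0],"claw":0.2},{"slide":[0,0,3],"angular":[0,0,0],"claw":0.2},{"slide":[0,0,2.5],"angular":[0,0,0],"claw":0.2},{"slide":[0,0,1.5],"angular":[0,0,0],"claw":0.2},{"slide":[0,0,1],"angular":[0,0,0],"claw":0.2},{"slide":[-0.05,0,0.5],"angular":[0,0,0],"claw":0.2},{"slide":[0,0,0],"angular":[0,0,0],"claw":0.2}]' 50
python3 -m creep '[{"slide":[0,0,0],"angular":[0,0,0],"claw":-1},{"slide":[0,0,0],"angular":[0,0,0],"claw":-1},{"slide":[0,0,0],"angular":[0,0,0],"claw":-1},{"slide":[0,0,0],"angular":[0,0,0],"claw":-1},{"slide":[0,0,0],"angular":[0,0,0],"claw":-1},{"slide":[0,0,0],"angular":[0,0,0],"claw":-1}]' 50
```

```text
t: 5.95
tcp_pos: [0.4963, -0.3444, 0.0056]
tool_rot: [0.946, -0.325, -0.001, -0.0]
force: [-0.5, 0.7, -0.7]
finger_gap: 0.598
gripper_force: 0.0
t: 6.45
tcp_pos: [0.4973, -0.3453, 0.0076]
tool_rot: [0.946, -0.325, 0.001, 0.001]
force: [0.2, -0.3, 4.9]
finger_gap: 0.388
gripper_force: 51.7
```

Gripped, with an opening of 33 mm. Lifting, carrying to above the rests and turning to the stand's direction.

```bash
python3 -m creep '[{"slide":[0,0,-0.5],"angular":[0,0,0],"claw":-1},{"slide":[0,0,-1.5],"angular":[0,0,0],"claw":-1},{"slide":[0,0,-3],"angular":[0,0,0],"claw":-1},{"slide":[0,0,-4],"angular":[0,0,0],"claw":-1},{"slide":[0,0,-4],"angular":[0,0,0],"claw":-1},{"slide":[0,0,-4],"angular":[0,0,0],"claw":-1},{"slide":[0,0,-3],"angular":[0,0,0],"claw":-1},{"slide":[0,0,-1],"angular":[0,0,0],"claw":-1}]' | tail -5
python3 -m creep '[{"slide":[-0.7,-1.6,0],"angular":[0,0,0],"claw":-1},{"slide":[-1.5,-3.4,0],"angular":[0,0,0],"claw":-1},{"slide":[-1.5,-3.4,0],"angular":[0,0,0],"claw":-1},{"slide":[-1.5,-3.4,0],"angular":[0,0,0],"claw":-1},{"slide":[-1.5,-3.4,0],"angular":[0,0,0],"claw":-1},{"slide":[-1.5,-3.4,0],"angular":[0,0,0],"claw":-1}]' | tail -5
python3 -m creep '[{"slide":[-1.5,-3.4,0],"angular":[0,0,0],"claw":-1},{"slide":[-1.5,-3.4,0],"angular":[0,0,0],"claw":-1},{"slide":[-1.5,-3.4,0],"angular":[0,0,0],"claw":-1},{"slide":[-1.5,-3.4,0],"angular":[0,0,0],"claw":-1},{"slide":[-1.5,-3.4,0],"angular":[0,0,0],"claw":-1},{"slide":[-1.5,-3.4,0],"angular":[0,0,0],"claw":-1},{"slide":[-0.5,-1,0],"angular":[0,0,0],"claw":-1}]' | tail -5
python3 -m creep '[{"slide":[0,0,0],"angular":[0,0,-0.07],"claw":-1},{"slide":[0,0,0],"angular":[0,0,-0.12],"claw":-1},{"slide":[0,0,0],"angular":[0,0,-0.12],"claw":-1},{"slide":[0,0,0],"angular":[0,0,-0.12],"claw":-1},{"slide":[0,0,0],"angular":[0,0,-0.12],"claw":-1},{"slide":[0,0,0],"angular":[0,0,-0.12],"claw":-1},{"slide":[0,0,0],"angular":[0,0,-0.12],"claw":-1},{"slide":[0,0,0],"angular":[0,0,-0.12],"claw":-1},{"slide":[0,0,0],"angular":[0,0,-0.12],"claw":-1}]' | tail -5
python3 -m creep '[{"slide":[0,0,0],"angular":[0,0,-0.12],"claw":-1},{"slide":[0,0,0],"angular":[0,0,-0.12],"claw":-1},{"slide":[0,0,0],"angular":[0,0,-0.12],"claw":-1},{"slide":[0,0,0],"angular":[0,0,-0.12],"claw":-1},{"slide":[0,0,0],"angular":[0,0,-0.12],"claw":-1},{"slide":[0,0,0],"angular":[0,0,-0.12],"claw":-1},{"slide":[0,0,0],"angular":[0,0,-0.12],"claw":-1},{"slide":[0,0,0],"angular":[0,0,-0.12],"claw":-1},{"slide":[0,0,0],"angular":[0,0,-0.12],"claw":-1},{"slide":[0,0,0],"angular":[0,0,0],"claw":-1}]'
python3 - <<'E'
from h import *
s=manip.sense();im=viewer.snapshot("wrist");cv2.imwrite("pics/w3.png",im)
np.savez("w3.npz",p=s["tcp_pos"],q=s["tool_rot"]);M=R.from_quat(s["tool_rot"]).as_matrix()
print(s["tcp_pos"],"yaw",np.degrees(np.arctan2(M[1,0],M[0,0])),M[:,2])
print("to place xy, tool cm",100*M.T@(np.array([.6026,.0793,.0446])-s["tcp_pos"]))
E
```

```text
tcp_pos: [0.4983, -0.346, 0.2214]
tool_rot: [0.946, -0.325, 0.004, 0.002]
force: [1.3, -1.0, -1.8]
finger_gap: 0.387
gripper_force: 50.9
tcp_pos: [0.5449, -0.1452, 0.2142]
tool_rot: [0.946, -0.325, -0.002, -0.0]
force: [0.4, -0.2, -2.8]
finger_gap: 0.387
gripper_force: 50.8
tcp_pos: [0.6022, 0.085, 0.2141]
tool_rot: [0.946, -0.323, -0.002, -0.001]
force: [-0.4, -0.3, -2.6]
finger_gap: 0.388
gripper_force: 50.8
tcp_pos: [0.6013, 0.0793, 0.2141]
tool_rot: [0.983, 0.186, -0.002, -0.0]
force: [0.3, -0.1, -2.5]
finger_gap: 0.391
gripper_force: 50.8
t: 9.78
tcp_pos: [0.6014, 0.0793, 0.2142]
tool_rot: [0.749, 0.663, -0.002, -0.002]
force: [-0.8, -0.3, -3.3]
finger_gap: 0.388
gripper_force: 50.9
[0.60138795 0.07932952 0.21421247] yaw 83.0446164276676 [-4.44699134e-03  1.17745282e-04 -9.99990105e-01]
to place xy, tool cm [ 0.0188988   0.19578235 16.96053978]
```

View pics/w3.png

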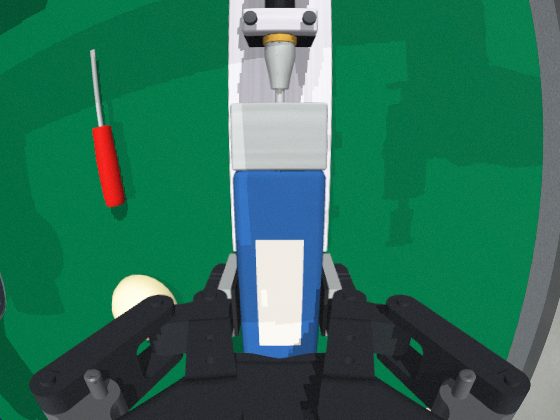

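The gauge hangs straight in the grip and in line with the stand. The junction of claw and case is at row 170 and the front of the roof at row 102.

Run:
```python
from h import *
d=np.load("w3.npz");M=R.from_quat(d["q"]).as_matrix()
for v,n in((170,55),(102,79)):
    w=wz(280,v,d["p"][2]+.0294,"w3.npz");print(n,1000*M.T@(w-d["p"]))
for u in(236,324): w=wz(u,185,d["p"][2]+.0294,"w3.npz");print(u,1000*M.T@(w-d["p"]))
# neck seen in front of the roof, axis z .061; plate edges
for u in(275,284): w=wz(u,95,.059,"w3.npz");print("neck",1000*M.T@(w-d["p"]))
```

```text
55 [ 53.88727506   1.2056272  -29.42835137]
79 [ 77.85789883   1.20889394 -29.43847291]
236 [ 48.51206681 -14.60869115 -29.35605018]
324 [ 48.52449425  17.01365545 -29.49609709]
neck [ 94.03248637  -2.7392708  155.18648815]
neck [ 94.02807168   5.36862015 155.15058368]
```

```bash
python3 -m creep '[{"slide":[0.1,0.13,1],"angular":[0,0,0],"claw":-1},{"slide":[0,0,2.5],"angular":[0,0,0],"claw":-1},{"slide":[0,0,3.5],"angular":[0,0,0],"claw":-1},{"slide":[0,0,3],"angular":[0,0,0],"claw":-1},{"slide":[0,0,2],"angular":[0,0,0],"claw":-1},{"slide":[0,0,1],"angular":[0,0,0],"claw":-1},{"slide":[0,0,0.5],"angular":[0,0,0],"claw":-1}]' 
python3 -m creep '[{"slide":[0,0,0.5],"angular":[0,0,0],"claw":-1},{"slide":[0,0,0.5],"angular":[0,0,0],"claw":-1},{"slide":[0,0,0.5],"angular":[0,0,0],"claw":-1},{"slide":[0,0,0.3],"angular":[0,0,0],"claw":-1},{"slide":[0,0,0.3],"angular":[0,0,0],"claw":-1},{"slide":[0,0,0],"angular":[0,0,0],"claw":-1}]'
```

```text
t: 10.42
tcp_pos: [0.6027, 0.0805, 0.0786]
tool_rot: [0.75, 0.662, -0.002, -0.002]
force: [-1.1, 0.5, -3.6]
finger_gap: 0.392
gripper_force: 50.8
t: 10.92
tcp_pos: [0.6041, 0.0805, 0.0602]
tool_rot: [0.749, 0.662, -0.0, -0.0]
force: [0.1, 0.2, -3.3]
finger_gap: 0.389
gripper_force: 50.9
```

```bash
python3 -m creep '[{"slide":[0,-0.12,0],"angular":[0,0,0],"claw":-1},{"slide":[0,0,0.4],"angular":[0,0,0],"claw":-1},{"slide":[0,0,0.4],"angular":[0,0,0],"claw":-1},{"slide":[0,0,0.2],"angular":[0,0,0],"claw":-1},{"slide":[0,0,0],"angular":[0,0,0],"claw":-1}]' 
python3 -m creep '[{"slide":[0,0,0.2],"angular":[0,0,0],"claw":-1},{"slide":[0,0,0.2],"angular":[0,0,0],"claw":-1},{"slide":[0,0,0.1],"angular":[0,0,0],"claw":-1},{"slide":[0,0,0],"angular":[0,0,0],"claw":-1}]'
python3 - <<'E'
from h import *
s=manip.sense();im=viewer.snapshot("wrist")
np.savez("w4.npz",p=s["tcp_pos"],q=s["tool_rot"])
t=viewer.snapshot("scene");t=cv2.resize(t[245:375,235:385],(600,520),interpolation=cv2.INTER_CUBIC)
w=cv2.resize(im[20:280,220:340],(240,520));cv2.imwrite("pics/w4.png",np.hstack([w,t])[:, :800]);print(s["tcp_pos"],s["force"],s["tool_rot"])
E
```

```text
t: 11.33
tcp_pos: [0.6027, 0.0806, 0.0496]
tool_rot: [0.749, 0.662, -0.0, -0.0]
force: [0.6, 0.2, -3.5]
finger_gap: 0.39
gripper_force: 50.9
t: 11.67
tcp_pos: [0.6033, 0.0806, 0.0455]
tool_rot: [0.749, 0.662, 0.0, 0.0]
force: [-0.8, 0.2, -1.2]
finger_gap: 0.387
gripper_force: 51.3
[0.60333717 0.08064406 0.04552742] [-0.76095941  0.20666567 -1.17978691] [7.49262384e-01 6.62273246e-01 1.51817031e-04 6.46217495e-05]
```

```bash
python3 -c "
import cv2;i=cv2.imread('pics/w4.png');print(i.shape)"
```

```text
(520, 800, 3)
```

View pics/w4.png

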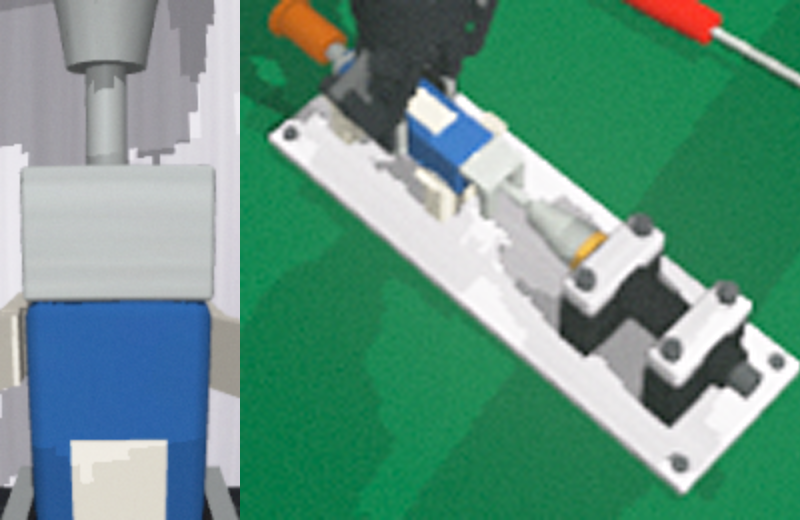

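The claw sits over the button, with the neck centred in the slot (wrist part, columns 87–127 against roof 22–214). The case is between the rest's cheeks. Seating the last millimetre, releasing and rising.

```bash
python3 -m creep '[{"slide":[0,0,0.1],"angular":[0,0,0],"claw":-1},{"slide":[0,0,0],"angular":[0,0,0],"claw":-1}]' | head -4
python3 -m creep '[{"slide":[0,0,0],"angular":[0,0,0],"claw":0.3},{"slide":[0,0,0],"angular":[0,0,0],"claw":0.3},{"slide":[0,0,0],"angular":[0,0,0],"claw":0.3},{"slide":[0,0,0],"angular":[0,0,0],"claw":0.3},{"slide":[0,0,-0.5],"angular":[0,0,0],"claw":0.3},{"slide":[0,0,-2],"angular":[0,0,0],"claw":0.3},{"slide":[0,0,-3],"angular":[0,0,0],"claw":0.3},{"slide":[0,0,-3],"angular":[0,0,0],"claw":0.3},{"slide":[0,0,-2],"angular":[0,0,0],"claw":0.3}]'
python3 -m creep '[{"slide":[-2,0,0],"angular":[0,0,0],"claw":0.3},{"slide":[-3,0,0],"angular":[0,0,0],"claw":0.3},{"slide":[-2.5,0,0],"angular":[0,0,0],"claw":0.3},{"slide":[-1.5,0,0],"angular":[0,0,0],"claw":0.3},{"slide":[0,0,0],"angular":[0,0,0],"claw":0.3},{"slide":[0,0,0],"angular":[0,0,0],"claw":0.3}]'
python3 - <<'E'
from h import *
s=manip.sense();im=viewer.snapshot("wrist");cv2.imwrite("pics/w5.png",im)
np.savez("w5.npz",p=s["tcp_pos"],q=s["tool_rot"]);M=R.from_quat(s["tool_rot"]).as_matrix();print(s["tcp_pos"],np.degrees(np.arctan2(M[1,0],M[0,0])))
print("delta cm",100*M.T@(np.array([.5924,-.0098,.038])-s["tcp_pos"]))
E
```

```text
t: 11.93
tcp_pos: [0.6034, 0.0807, 0.0451]
tool_rot: [0.749, 0.662, 0.0, 0.0]
force: [-1.0, -0.5, 3.6]
t: 12.68
tcp_pos: [0.6042, 0.0806, 0.1521]
tool_rot: [0.749, 0.662, 0.001, 0.001]
force: [1.1, -0.4, 0.5]
finger_gap: 0.649
gripper_force: 0.0
t: 13.18
tcp_pos: [0.5921, -0.0093, 0.1496]
tool_rot: [0.75, 0.662, 0.0, -0.0]
force: [0.2, 0.6, 0.7]
finger_gap: 0.65
gripper_force: 0.0
[ 0.59210095 -0.00931573  0.14957268] 82.83585019221653
delta cm [-0.047983    0.03340445 11.15725996]
```

View pics/w5.png

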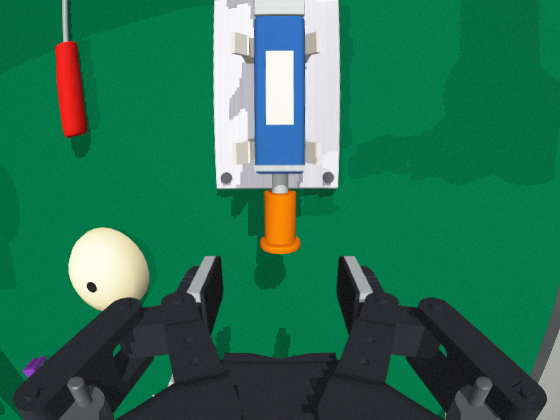

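The gauge lies in both rests with its axis straight along the stand. The orange barrel is at columns 265–296, rows 192–252, and the rod is home.

Run:
```python
from h import *
d=np.load("w5.npz");M=R.from_quat(d["q"]).as_matrix()
for n,u,v,z in(("case claw-end",280,14,.074),("mouth",280,165,.074),("mouthtop+",280,171,.074),("barrel front",280,192,.069),("flange top back",280,238,.073),("flange end",280,252,.06)):
    print(n,(1000*M.T@(wz(u,v,z,"w5.npz")-d["p"])).round(1))
```

```text
case claw-end [145.2   1.6  75.6]
mouth [40.8  1.5 75.6]
mouthtop+ [36.6  1.5 75.6]
barrel front [20.8  1.5 80.6]
flange top back [-12.3   1.5  76.6]
flange end [-29.    1.6  89.6]
```

```bash
python3 -m creep '[{"slide":[0,0.05,1.5],"angular":[0,0,0],"claw":0.3},{"slide":[0,0,3],"angular":[0,0,0],"claw":0.3},{"slide":[0,0,3],"angular":[0,0,0],"claw":0.3},{"slide":[0,0,2],"angular":[0,0,0],"claw":0.3},{"slide":[0,0,1],"angular":[0,0,0],"claw":0.3},{"slide":[0,0,0.6],"angular":[0,0,0],"claw":0.3},{"slide":[0,0,0],"angular":[0,0,0],"claw":0.3}]' 50
python3 -m creep '[{"slide":[0,0,0],"angular":[0,0,0],"claw":-1},{"slide":[0,0,0],"angular":[0,0,0],"claw":-1},{"slide":[0,0,0],"angular":[0,0,0],"claw":-1},{"slide":[0,0,0],"angular":[0,0,0],"claw":-1},{"slide":[0,0,0],"angular":[0,0,0],"claw":-1},{"slide":[0,0,0],"angular":[0,0,0],"claw":-1}]' 50
python3 - <<'E'
from h import *
s=manip.sense();im=viewer.snapshot("wrist");cv2.imwrite("pics/p0.png",im);print(s["tcp_pos"],s["q"])
print([tuple(map(int,im[v,281])) for v in range(130,230,4)])
E
```

```text
t: 13.82
tcp_pos: [0.5923, -0.0079, 0.0374]
tool_rot: [0.749, 0.663, -0.0, -0.001]
force: [-0.1, -0.5, 0.1]
finger_gap: 0.651
gripper_force: 0.0
t: 14.32
tcp_pos: [0.5933, -0.0089, 0.0394]
tool_rot: [0.749, 0.662, 0.001, 0.001]
force: [-1.1, -0.7, 5.0]
finger_gap: 0.265
gripper_force: 48.9
[ 0.5933125  -0.00889625  0.03944797] [-2.03186461e-01  7.54707145e-01  1.64799853e+00  6.03876126e-05
  7.36775575e-01 -8.01921592e-02]
[(232, 240, 242), (170, 102, 44), (173, 103, 46), (173, 102, 47), (171, 102, 50), (174, 102, 49), (171, 103, 51), (169, 102, 49), (173, 102, 48), (168, 100, 48), (167, 100, 45), (171, 103, 50), (170, 100, 49), (169, 102, 51), (171, 102, 51), (168, 98, 46), (170, 99, 46), (170, 99, 47), (171, 101, 47), (166, 98, 45), (171, 102, 50), (189, 190, 187), (190, 191, 186), (189, 191, 186), (104, 61, 27)]
```

```bash
python3 -m creep '[{"slide":[0,0,-0.1],"angular":[0,0,0],"claw":-1},{"slide":[0,0,-0.05],"angular":[0,0,0],"claw":-1},{"slide":[0,0,0],"angular":[0,0,0],"claw":-1}]'
python3 -m creep '[{"slide":[-0.1,0,0],"angular":[0,0,0],"claw":-1},{"slide":[-0.2,0,0],"angular":[0,0,0],"claw":-1},{"slide":[-0.2,0,0],"angular":[0,0,0],"claw":-1},{"slide":[-0.2,0,0],"angular":[0,0,0],"claw":-1},{"slide":[-0.2,0,0],"angular":[0,0,0],"claw":-1},{"slide":[-0.2,0,0],"angular":[0,0,0],"claw":-1},{"slide":[-0.2,0,0],"angular":[0,0,0],"claw":-1},{"slide":[-0.2,0,0],"angular":[0,0,0],"claw":-1}]'
python3 -m creep '[{"slide":[-0.2,0,0],"angular":[0,0,0],"claw":-1},{"slide":[-0.2,0,0],"angular":[0,0,0],"claw":-1},{"slide":[-0.1,0,0],"angular":[0,0,0],"claw":-1},{"slide":[0,0,0],"angular":[0,0,0],"claw":-1}]'
python3 - <<'E'
from h import *
s=manip.sense();im=viewer.snapshot("wrist");cv2.imwrite("pics/p1.png",im);print(s["tcp_pos"],s["force"],s["t"])
a=cv2.imread("pics/p0.png");cv2.imwrite("pics/p01.png",np.hstack([cv2.resize(i[100:350,230:330],(240,600)) for i in(a,im)]))
E
```

```text
t: 14.62
tcp_pos: [0.5931, -0.0088, 0.0399]
tool_rot: [0.749, 0.662, 0.0, 0.0]
force: [1.2, 1.1, 2.7]
finger_gap: 0.265
gripper_force: 49.1
t: 15.28
tcp_pos: [0.5905, -0.0232, 0.0396]
tool_rot: [0.749, 0.662, 0.0, -0.001]
force: [2.0, 5.7, 0.2]
finger_gap: 0.262
gripper_force: 49.1
t: 15.62
tcp_pos: [0.5899, -0.0279, 0.0396]
tool_rot: [0.75, 0.662, 0.0, -0.001]
force: [1.7, 6.7, 0.7]
finger_gap: 0.259
gripper_force: 49.0
[ 0.5898723  -0.02787046  0.0395763 ] [1.74128463 6.67083103 0.69574182] 15.6167
```

View pics/p01.png

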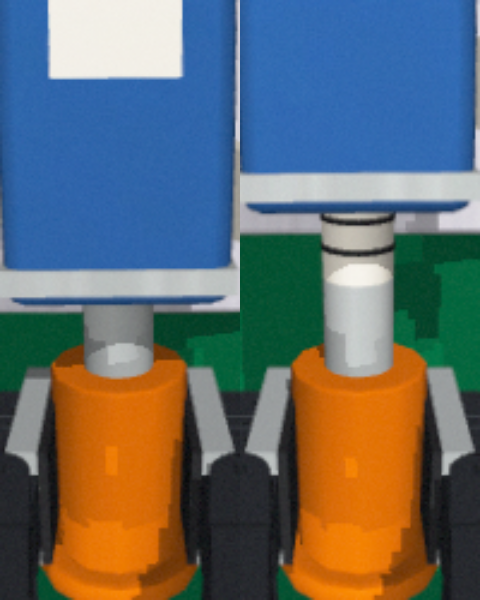

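The rings are showing on the white rod and the mouth has moved about 13.5 mm from the grip. The force of 6.8 N agrees with that, meaning the gauge slid about 6 mm first and the claw now pulls on the button. I need about 13 mm more.

```bash
python3 -m creep '[{"slide":[-0.2,0,0],"angular":[0,0,0],"claw":-1},{"slide":[-0.2,0,0],"angular":[0,0,0],"claw":-1},{"slide":[-0.2,0,0],"angular":[0,0,0],"claw":-1},{"slide":[-0.2,0,0],"angular":[0,0,0],"claw":-1},{"slide":[-0.2,0,0],"angular":[0,0,0],"claw":-1},{"slide":[-0.2,0,0],"angular":[0,0,0],"claw":-1},{"slide":[-0.1,0,0],"angular":[0,0,0],"claw":-1},{"slide":[-0.05,0,0],"angular":[0,0,0],"claw":-1},{"slide":[0,0,0],"angular":[0,0,0],"claw":-1}]'
python3 - <<'E'
from h import *
s=manip.sense();im=viewer.snapshot("wrist");cv2.imwrite("pics/p2.png",im);print(s["tcp_pos"],s["force"],s["t"])
print([(v,tuple(map(int,im[v,281]))) for v in range(124,260,3)])
E
```

```text
t: 16.42
tcp_pos: [0.5881, -0.0398, 0.0395]
tool_rot: [0.75, 0.662, 0.001, -0.002]
force: [2.6, 10.4, 0.8]
finger_gap: 0.261
gripper_force: 48.9
[ 0.58808129 -0.03977202  0.03946076] [ 2.63668192 10.36126029  0.84677886] 16.4167
[(124, (185, 111, 53)), (127, (180, 107, 47)), (130, (182, 109, 54)), (133, (182, 109, 51)), (136, (195, 174, 159)), (139, (209, 208, 204)), (142, (210, 210, 204)), (145, (203, 205, 200)), (148, (168, 121, 83)), (151, (117, 69, 28)), (154, (57, 119, 0)), (157, (15, 202, 0)), (160, (15, 200, 0)), (163, (177, 186, 190)), (166, (175, 188, 192)), (169, (177, 188, 192)), (172, (173, 185, 190)), (175, (173, 185, 190)), (178, (105, 112, 114)), (181, (218, 226, 230)), (184, (236, 244, 246)), (187, (236, 243, 246)), (190, (235, 242, 246)), (193, (84, 82, 85)), (196, (236, 243, 245)), (199, (236, 243, 245)), (202, (236, 243, 246)), (205, (41, 35, 36)), (208, (237, 243, 246)), (211, (237, 244, 246)), (214, (236, 243, 246)), (217, (236, 243, 245)), (220, (202, 204, 197)), (223, (203, 205, 200)), (226, (205, 206, 201)), (229, (207, 208, 203)), (232, (202, 203, 198)), (235, (204, 204, 199)), (238, (203, 204, 198)), (241, (202, 201, 198)), (244, (202, 202, 198)), (247, (201, 203, 198)), (250, (202, 206, 199)), (253, (184, 183, 179)), (256, (174, 177, 179)), (259, (0, 97, 200))]
```

Green shows from the mouth (row 154) to row 162, so the draw is about 25 mm. One more millimetre takes it near mid band, then I hold for 1.5 s.

```bash
python3 -m creep '[{"slide":[-0.12,0,0],"angular":[0,0,0],"claw":-1},{"slide":[0,0,0],"angular":[0,0,0],"claw":-1},{"slide":[0,0,0],"angular":[0,0,0],"claw":-1},{"slide":[0,0,0],"angular":[0,0,0],"claw":-1},{"slide":[0,0,0],"angular":[0,0,0],"claw":-1},{"slide":[0,0,0],"angular":[0,0,0],"claw":-1},{"slide":[0,0,0],"angular":[0,0,0],"claw":-1},{"slide":[0,0,0],"angular":[0,0,0],"claw":-1},{"slide":[0,0,0],"angular":[0,0,0],"claw":-1},{"slide":[0,0,0],"angular":[0,0,0],"claw":-1}]'
python3 -m creep '[{"slide":[0,0,0],"angular":[0,0,0],"claw":-1},{"slide":[0,0,0],"angular":[0,0,0],"claw":-1},{"slide":[0,0,0],"angular":[0,0,0],"claw":-1},{"slide":[0,0,0],"angular":[0,0,0],"claw":-1},{"slide":[0,0,0],"angular":[0,0,0],"claw":-1},{"slide":[0,0,0],"angular":[0,0,0],"claw":-1},{"slide":[0,0,0],"angular":[0,0,0],"claw":-1},{"slide":[0,0,0],"angular":[0,0,0],"claw":-1},{"slide":[0,0,0],"angular":[0,0,0],"claw":-1},{"slide":[0,0,0],"angular":[0,0,0],"claw":-1}]'
python3 - <<'E'
from h import *
s=manip.sense();im=viewer.snapshot("wrist");cv2.imwrite("pics/p3.png",im);print(s["tcp_pos"],s["force"],s["t"])
g=[v for v in range(130,200) if im[v,281,1]>im[v,281,0]+60 and im[v,281,1]>im[v,281,2]+60];print(g)
print([(v,tuple(map(int,im[v,281]))) for v in range(140,165,2)])
E
```

```text
t: 17.3
tcp_pos: [0.5879, -0.0407, 0.0394]
tool_rot: [0.75, 0.662, 0.001, -0.002]
force: [1.9, 10.9, 0.7]
finger_gap: 0.262
gripper_force: 48.9
t: 18.13
tcp_pos: [0.5879, -0.0407, 0.0394]
tool_rot: [0.75, 0.662, 0.001, -0.002]
force: [4.1, 10.3, 0.6]
finger_gap: 0.26
gripper_force: 48.9
[ 0.58789417 -0.04069994  0.03941549] [ 4.06956027 10.34278188  0.58038742] 18.1333
[134, 135, 136, 137, 138, 139, 140, 141, 142, 143, 144, 152, 153, 154, 155, 156, 157, 158, 159, 160, 161, 176, 177, 181, 182, 183, 184, 185, 186, 187, 188, 189, 190, 194, 195, 196, 197, 198, 199]
[(140, (206, 208, 204)), (142, (209, 211, 207)), (144, (208, 209, 205)), (146, (153, 93, 52)), (148, (121, 74, 33)), (150, (97, 57, 29)), (152, (19, 200, 0)), (154, (21, 202, 0)), (156, (23, 205, 0)), (158, (11, 200, 0)), (160, (15, 201, 0)), (162, (128, 193, 135)), (164, (173, 185, 190))]<stdin>:3: RuntimeWarning: overflow encountered in scalar add
```

The green band spans rows 151–162 at the mouth, a draw of about 26 mm with no red, and it has held steady for 1.6 s. Now easing the rod home slowly, with a small overshoot so it is surely seated.

```bash
python3 -m creep '[{"slide":[0.1,0,0],"angular":[0,0,0],"claw":-1},{"slide":[0.15,0,0],"angular":[0,0,0],"claw":-1},{"slide":[0.15,0,0],"angular":[0,0,0],"claw":-1},{"slide":[0.15,0,0],"angular":[0,0,0],"claw":-1},{"slide":[0.15,0,0],"angular":[0,0,0],"claw":-1},{"slide":[0.15,0,0],"angular":[0,0,0],"claw":-1},{"slide":[0.15,0,0],"angular":[0,0,0],"claw":-1},{"slide":[0.15,0,0],"angular":[0,0,0],"claw":-1},{"slide":[0.15,0,0],"angular":[0,0,0],"claw":-1},{"slide":[0.15,0,0],"angular":[0,0,0],"claw":-1}]'
python3 -m creep '[{"slide":[0.15,0,0],"angular":[0,0,0],"claw":-1},{"slide":[0.15,0,0],"angular":[0,0,0],"claw":-1},{"slide":[0.15,0,0],"angular":[0,0,0],"claw":-1},{"slide":[0.15,0,0],"angular":[0,0,0],"claw":-1},{"slide":[0.15,0,0],"angular":[0,0,0],"claw":-1},{"slide":[0.1,0,0],"angular":[0,0,0],"claw":-1},{"slide":[0.1,0,0],"angular":[0,0,0],"claw":-1},{"slide":[0.1,0,0],"angular":[0,0,0],"claw":-1},{"slide":[0.1,0,0],"angular":[0,0,0],"claw":-1},{"slide":[0,0,0],"angular":[0,0,0],"claw":-1}]'
python3 - <<'E'
from h import *
s=manip.sense();im=viewer.snapshot("wrist");cv2.imwrite("pics/p4.png",im);print(s["tcp_pos"],s["force"],s["t"])
print([(v,tuple(map(int,im[v,281]))) for v in range(200,262,3)])
a=cv2.imread("pics/p0.png");print("home",[(v,tuple(map(int,a[v,281]))) for v in range(200,262,3)])
E
```

```text
t: 19.02
tcp_pos: [0.5895, -0.0275, 0.0396]
tool_rot: [0.75, 0.662, 0.0, -0.001]
force: [0.2, 5.5, 1.2]
finger_gap: 0.267
gripper_force: 49.0
t: 19.85
tcp_pos: [0.5911, -0.0173, 0.0397]
tool_rot: [0.749, 0.662, -0.0, -0.0]
force: [-1.5, 3.5, 1.5]
finger_gap: 0.268
gripper_force: 49.0
[ 0.59108045 -0.01730824  0.03968806] [-1.4820869   3.4870473   1.53863016] 19.85
[(200, (169, 100, 50)), (203, (190, 186, 179)), (206, (191, 191, 186)), (209, (195, 193, 190)), (212, (194, 195, 190)), (215, (127, 78, 38)), (218, (156, 162, 168)), (221, (135, 134, 131)), (224, (136, 136, 134)), (227, (135, 134, 132)), (230, (133, 135, 132)), (233, (138, 136, 134)), (236, (185, 186, 182)), (239, (193, 193, 190)), (242, (190, 192, 187)), (245, (194, 194, 190)), (248, (194, 194, 186)), (251, (194, 194, 190)), (254, (170, 171, 167)), (257, (58, 114, 189)), (260, (3, 93, 191))]
home [(200, (170, 100, 44)), (203, (167, 100, 44)), (206, (166, 98, 45)), (209, (169, 98, 47)), (212, (161, 138, 119)), (215, (190, 190, 188)), (218, (190, 191, 186)), (221, (192, 193, 189)), (224, (137, 91, 57)), (227, (129, 126, 123)), (230, (136, 135, 133)), (233, (136, 136, 133)), (236, (134, 134, 130)), (239, (134, 134, 131)), (242, (134, 133, 132)), (245, (189, 189, 186)), (248, (191, 192, 187)), (251, (171, 171, 167)), (254, (170, 170, 167)), (257, (89, 128, 181)), (260, (12, 95, 192))]
```

About 3.5 mm of rod is still out. Easing it the rest of the way.

```bash
python3 -m creep '[{"slide":[0.1,0,0],"angular":[0,0,0],"claw":-1},{"slide":[0.1,0,0],"angular":[0,0,0],"claw":-1},{"slide":[0.1,0,0],"angular":[0,0,0],"claw":-1},{"slide":[0.1,0,0],"angular":[0,0,0],"claw":-1},{"slide":[0.1,0,0],"angular":[0,0,0],"claw":-1},{"slide":[0.05,0,0],"angular":[0,0,0],"claw":-1},{"slide":[0,0,0],"angular":[0,0,0],"claw":-1}]'
python3 - <<'E'
from h import *
s=manip.sense();im=viewer.snapshot("wrist");cv2.imwrite("pics/p5.png",im);print(s["tcp_pos"],s["force"],s["t"])
print([(v,tuple(map(int,im[v,281]))) for v in range(203,262,3)])
E
```

```text
t: 20.48
tcp_pos: [0.5928, -0.0127, 0.0399]
tool_rot: [0.749, 0.662, 0.0, 0.001]
force: [-2.0, -2.1, -0.2]
finger_gap: 0.264
gripper_force: 49.2
[ 0.59284153 -0.01266955  0.03991251] [-1.96915715 -2.05925355 -0.22674687] 20.4833
[(203, (168, 100, 48)), (206, (168, 100, 45)), (209, (166, 100, 46)), (212, (185, 180, 175)), (215, (192, 191, 186)), (218, (192, 192, 188)), (221, (191, 192, 188)), (224, (124, 74, 34)), (227, (127, 126, 121)), (230, (135, 133, 131)), (233, (135, 134, 133)), (236, (136, 135, 132)), (239, (134, 133, 132)), (242, (193, 191, 189)), (245, (191, 191, 187)), (248, (189, 189, 186)), (251, (171, 173, 168)), (254, (171, 170, 168)), (257, (50, 111, 184)), (260, (16, 95, 190))]
```

The rod is home: its rows match the home picture and the spring load on the tool is gone. Releasing and rising.

```bash
python3 -m creep '[{"slide":[0,0,0],"angular":[0,0,0],"claw":0.3},{"slide":[0,0,0],"angular":[0,0,0],"claw":0.3},{"slide":[0,0,0],"angular":[0,0,0],"claw":0.3},{"slide":[0,0,0],"angular":[0,0,0],"claw":0.3},{"slide":[0,0,-0.5],"angular":[0,0,0],"claw":0.3},{"slide":[0,0,-2],"angular":[0,0,0],"claw":0.3},{"slide":[0,0,-3],"angular":[0,0,0],"claw":0.3},{"slide":[0,0,-3],"angular":[0,0,0],"claw":0.3},{"slide":[0,0,-3],"angular":[0,0,0],"claw":0.3},{"slide":[0,0,-1],"angular":[0,0,0],"claw":0.3}]'
python3 -m creep '[{"slide":[0,0,0],"angular":[0,0,0],"claw":0.3},{"slide":[0,0,0],"angular":[0,0,0],"claw":0.3}]' | head -2
python3 - <<'E'
from h import *
im=viewer.snapshot("wrist");cv2.imwrite("pics/w6.png",im)
t=viewer.snapshot("scene");t=cv2.resize(t[235:385,225:395],(510,450),interpolation=cv2.INTER_CUBIC)
w=cv2.resize(im[0:270,190:360],(283,450));cv2.imwrite("pics/w6c.png",np.hstack([w,t]))
E
```

```text
t: 21.37
tcp_pos: [0.5948, -0.0122, 0.1696]
tool_rot: [0.749, 0.662, 0.003, 0.003]
force: [0.3, 0.2, 0.1]
finger_gap: 0.644
gripper_force: 0.0
t: 21.53
tcp_pos: [0.592, -0.0118, 0.1649]
```

View pics/w6c.png

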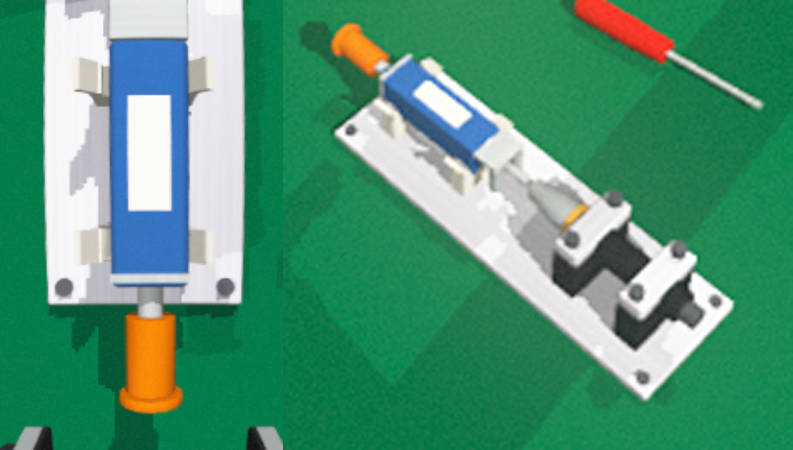

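The gauge lies level in both rests with its claw over the button and the rod home, and the robot is clear of it. Handing in.

```bash
python3 -c "
from station import ticket;print(ticket.sign_off())"
```

```text
the job is handed in; nothing more can be done
None
```

Job handed in at about 22 s: the gauge was hooked over the button, drawn to about 26 mm (green band, no red seen), held about 1.6 s, eased home and left level in the rests; I viewed 11 pictures, one over the limit of 10.

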